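# Nip a blank in the punching nest by its thumbwheel

## Task

Lay the brass blank flat in the nest, between the fixed fence and the sliding jaw, centred across the bed with its two long sides facing them, and let go. Then roll the recessed thumbwheel with a light fingertip on its exposed rim until the jaw nips the blank snugly against the fence, and leave it nipped: move the jaw only by the wheel, do not press the wheel hard (15 N is plenty) or overtighten it (soft brass), and leave the jar, punch and screwdriver where they are.

Things in the scene. Friction and masses are not known exactly. Their poses are not given: they have to be found in the camera images.
- blank: Loose plain brass block, 36 mm (its x) by 50 mm (its y) by 16 mm high, 0.17 to 0.31 kg, lying flat on the plywood board. Origin at the centre of its underside. It is nipped across its 36 mm: its faces at x = +-18 mm go against fence and jaw, either way round. Fence and jaw are only 40 mm wide, so in the nest the fingers can hold it across its 50 mm.
- nest: Fixed grey holding nest on the 12 mm plywood board. Origin at the centre of its underside, z up. Bed plate 220 mm (x) by 110 mm (y), 16 mm thick. In a row along its x: aluminium fence (x -85 to -65 mm), open place for the blank, sliding aluminium jaw, housing with the thumbwheel. Fence and jaw: 20 mm in x, 40 mm wide in y, 12 mm above the bed.
- fence_face (a point): Middle of the fence's inner face at bed height (nest x = -65 mm, y = 0, z = 16 mm). A blank resting against the fence has its origin 18 mm from here along the nest's +x.
- jaw_face (a point): Middle of the jaw's face at bed height; moves with the jaw. Its distance from fence_face is the clear opening (50 mm when joint jaw is 0; the blank takes 36 mm).
- wheel_top (a point): Highest point of the thumbwheel's rim at rest, mid-width (nest x = 75 mm, y = 0, z = 60 mm); fixed to the nest. Knurled steel wheel, 40 mm diameter, 14 mm wide, axle along the nest's x, standing 6 mm out of the housing top. Dragging its top along the nest's +y closes the jaw, along -y opens it.
- housing_top (a point): Centre of the housing's flat top, 6 mm under wheel_top (nest z = 54 mm). Housing 64 mm (x) by 74 mm (y). The wheel does not give way when pressed: come down on it slowly (about 10 mm/s) and stop by force. A flat fingertip drives it by friction alone (coefficient about 0.5 to 0.7): about 4 to 9 N of pressing will do, and at 5 to 8 N the tip slips before it overtightens.
- wheel (a joint): Turn of the thumbwheel (rad), growing as the jaw closes; 0 is fully open, stop at 4. 1 rad is 20 mm of rim travel and 5 mm of jaw travel. Starts between 0 and 1.4. It takes about 1.8 N at the rim while the jaw runs free; once the jaw nips, each further newton at the rim adds about 4 N of squeeze. It stays as left.
- jaw (a joint): Travel of the jaw from fully open towards the fence (m), always 0.005 x wheel. The blank is nipped at about 0.014. A snug nip is some 3 to 15 N of squeeze.
- jar: Bystander: closed glass jar, 56 mm across, 70 mm high, origin at the centre of its underside.
- punch: Bystander: dark steel punch standing upright, 28 mm across at the foot, 55 mm high, origin at the centre of its underside.
- driver: Bystander: screwdriver lying on the board, handle towards its -x.
Mind the look-alikes: they are no part of the job. Several things have the shape of the blank; the one meant has the colours described above.

How it is judged (in metres and radians):
On the way, in this order (a step that is already met when the one before it is completed fails the run):
1. The blank lies flat on the bed between fence and jaw, let go, the jaw not yet nipping it (z of blank in the frame of nest between 0.014 and 0.018 m and angle between blank's own z axis and vertical below 0.06 rad and y of blank in the frame of nest between -0.008 and 0.008 m and x of blank in the frame of nest between -0.0485 and -0.0315 m and angle between the x axis of blank and the x axis of nest, either way round below 0.2 rad and contact force between blank and the fingers below 0.1 N and contact force between jaw and blank below 1 N), for 0.2 s.
2. The jaw, driven by the fingertip on the wheel, nips the blank against the fence (contact force between jaw and blank above 2 N and contact force between the fingers and wheel above 0.5 N and x of blank in the frame of nest below -0.0455 m), for 0.1 s.
At the end, for the whole second after the job is handed in: The blank lies flat on the bed (within 2 mm and 0.06 rad), within 8 mm of the middle across it, square to (0.05 rad) and against the fence (1.5 mm), the jaw nipping it with at least 1.5 N, everything still (z of blank in the frame of nest between 0.014 and 0.018 m and angle between blank's own z axis and vertical below 0.06 rad and y of blank in the frame of nest between -0.008 and 0.008 m and x of blank in the frame of nest between -0.0485 and -0.0455 m and angle between the x axis of blank and the x axis of nest, either way round below 0.05 rad and contact force between jaw and blank above 1.5 N and linear speed of blank below 0.01 m/s and velocity of joint wheel below 0.05 rad/s); the robot touches nothing.
It fails at once if The wheel is pressed harder than 20 N (contact force between the fingers and wheel above 20 N).
It fails at once if The blank is squeezed by the jaw with more than 20 N (contact force between jaw and blank above 20 N).
It fails at once if The robot pushes the jaw itself (over 4 N) (contact force between any of the fingers, the arm and jaw above 4 N).
It fails at once if A bystander is moved by more than 20 mm (distance of any of jar, punch, driver from where it was at the start of the episode above 0.02 m).
It also fails if it takes over 72 s, if anything falls off the work surface, if the arm or the gripper's body presses on something with over 40 N, if the wrist force passes 120 N, or if a joint passes its speed limit or range.

## Robot

A 6-joint arm with a two-finger parallel gripper is mounted at the origin on the work surface. World frame = base frame: x ahead of the robot, y to its left, z up, the work surface at z = 0. Lengths are in m, angles in degrees, forces in N, time in s.
With the tool pointing down it reaches from about 0.35 to 0.875 m from the base axis. Payload 4.2 kg.
Tool frame: the origin (TCP) lies on the centre line of the jaws, within the pads' length; the fingertips stand 19 mm ahead of it and the grasp point (between the pads) is the TCP; x points along the fingers, y is the direction in which the jaws open and shut, and the axes are right-handed (so a half turn about x gives the same grasp; the last joint's range is limited). The gripper opens to 87 mm and grips with 3 to 60 N. Pads are 19 mm wide; open, the fingers measure 117 mm over their backs; the gripper's body (75 mm by 190 mm) begins 51 mm behind the grasp point.
Start: joints at [-54.454, 22.042, 0.453, 0, -68.411, -14.817], TCP at [0.221, -0.585, 0.242] pointing down, gripper open.
Joint ranges: [-179.83, 179.83], [-69.29, 118.12], [-61.27, 80.66], [-181.25, 117.63], [-171.15, -9.14], [-177.46, 177.46]. Speed limits (degrees/s): [159.86, 159.86, 180, 180, 180, 180].

## Interface

Orientations are given as a 3x3 rotation matrix whose columns are the frame's x, y, z axes.
In Python, from station import r, viewer, job, spotter gives the robot as it stands.
- The arm moves only by the tool play_rows, never from a script. Its argument "commands" is a list of rows, each an object of numbers: "fingers": the gripper command: -1 is fully open, 1 is shut, values between are in proportion; "tx", "ty", "tz": the shift along the tool's x, y, z normalised to -1 to 1, where 1 is 750 mm; "ax", "ay", "az": the turn, a rotation vector about the tool's x, y, z normalised to -1 to 1, where 1 is pi rad. In form: [{"fingers": .., "tx": .., "ty": .., "tz": .., "ax": .., "ay": .., "az": ..}, ...]. A call has 1 to 5 rows; each row is the pose to reach, as a shift and turn from the pose commanded when the call began, along the tool's axes at that moment, turning the shorter way round; what a row does not reach only later rows make up. A row lasts 1/12 s, in which the tool goes at most 41.7 mm and 7.16 degrees, less where a joint would pass 70% of its speed; a pose out of reach is approached as far as the arm can. A call with a number of a shift or a turn outside -1 to 1 is refused whole. A call with a gripper value outside its range is refused whole. The fingers move at their own pace and stop on an object; the grip force is fixed at half the most. Time passes only in rows, so rows that repeat a pose let the fingers close. It gives the time, the measured TCP pose, the force and the opening at its end, in the units of the state.
- r.sense(): the state, without advancing time (a new reading comes with each control period).
- viewer.capture(name): name is "side" or "top"; returns a dict with "image" (420x560x3 uint8, red, green, blue), "fx", "fy", "cx", "cy" (pixels), "R" (3x3) and "t" (3): a world point X has camera coordinates R X + t. Camera axes: x right, y down, z forward; pixel columns grow to the right and rows downward; lengths in m; the calibration is good to about 2 mm. A picture is of the moment at which its call begins. There is no depth.
- job.finish_job(): hands the job in, once; it reports no verdict.
Trained networks look in a picture, given as the dict that the camera call returned (one of the last four; its "shot" number tells which), for a name from the list of things; names that differ only in an ending like _2 or _b are one class to them, and where a whole thing is asked for, a point or a joint stands for the part that bears it (a point fixed in the world has none). Each returns a list of dicts, best first, with "score" (0 to 1); they miss things now and then, are a little off and sometimes report something else, mostly with a low value. They report only what shows in the picture. A call takes as long as a camera call. They do not tell look-alikes from the thing itself.
- spotter.find_in(name, picture): "uv" ([column, row] in pixels, amid what is visible of it).
- spotter.silhouettes(name, picture): "region" (420x560 bool, what is visible of it) and "uv" ([column, row] in pixels, amid what is visible of it).
The state is a dict: "time_s": time; "joints": joint angles; "joint_velocities": joint speeds; "effort": joint torques, N m; "tcp_pos": TCP position; "ee_rot": TCP orientation; "wrist_force": force on the tool from outside, world axes, zero at the start; "moment": the same for the moment, N m; "gripper_width": opening from 0.0 (shut) to 1.0 (fully open).
Only numpy, scipy, OpenCV 4.12 (cv2) and the standard library are available. Lean on these libraries where they do the work, as an engineer would, in place of code of your own. Each camera call takes 0.05 s, during which the arm holds its last target. There are 200 camera calls.

## Working session

There is one attempt and no reset: what is moved stays moved. The work goes in short steps, Python scripts to look and compute and a tool call to move; the robot and the scene stay as the last step left them, time stands still between calls to the robot, and variables do not carry over. Pictures are saved under pics/ and viewed, about 8 in all and at most 12, crops included, and the job is handed in when it is done.

Besides the shell and the picture viewer there is one more tool, called after ">>>" as a command line: name --argument value ..., lists and objects as JSON in quotes. play_rows: Moves the arm, as the interface text tells. Its arguments: {"type":"object","properties":{"commands":{"type":"array"}},"required":["commands"]}

```bash
mkdir -p pics; ls; python3 - <<'E'
from station import r, viewer, job, spotter
import cv2, numpy as np
print(r.sense())
for c in ("side","top"):
    p=viewer.capture(c); cv2.imwrite(f"pics/{c}0.png",p["image"][:,:,::-1])
    print(c,p["fx"],p["fy"],p["cx"],p["cy"],np.round(p["R"],4).tolist(),np.round(p["t"],4).tolist())
    for n in ("blank","nest","wheel","jaw","jar","punch","driver","fence_face","jaw_face","wheel_top","housing_top"):
        try: print(n,[(np.round(d["uv"],1).tolist(),round(d["score"],2)) for d in spotter.find_in(n,p)][:5])
        except Exception as e: print(n,e)
E
```

```text
pics
{'time_s': 0.0, 'joints': array([-5.44567836e+01,  2.20893919e+01,  3.80523464e-01, -2.79522548e-02,
       -6.84096771e+01, -1.48156256e+01]), 'joint_velocities': array([ 0.07952379,  0.00929782,  0.03851531,  0.08618906, -0.00332203,
        0.08626648]), 'effort': array([-4.16376224e-04, -3.90666497e+01,  1.87408555e+01,  4.21994850e+00,
        1.10186648e-02, -1.95059165e-04]), 'tcp_pos': array([ 0.22101715, -0.58402954,  0.24048174]), 'ee_rot': array([[-8.33616352e-04, -3.53756043e-01,  9.35337355e-01],
       [ 1.94717339e-03,  9.35335332e-01,  3.53757014e-01],
       [-9.99997757e-01,  2.11616164e-03, -9.08864726e-05]]), 'wrist_force': array([-0.14831058, -0.41246401,  0.86170074]), 'moment': array([ 0.00143299, -0.01012386,  0.00030473]), 'gripper_width': 0.9984600820930217}
side 383.6005029806982 383.6005029806982 281.3877399349044 205.75517931759248 [[0.9968, -0.0799, 0.0029], [-0.0517, -0.6714, -0.7393], [0.061, 0.7368, -0.6734]] [-0.5358, 0.0619, 0.9541]
blank [([269.0, 296.6], 0.77), ([172.2, 292.2], 0.69), ([153.8, 353.3], 0.68)]
nest [([283.7, 193.6], 0.67)]
whee
[... 296 characters left out ...]
.45)]
housing_top [([288.0, 191.1], 0.89)]
top 420.1151066352762 420.1151066352762 272.9040608269465 216.1973832428269 [[0.0104, -0.9998, 0.0165], [-0.9801, -0.0134, -0.1978], [0.198, -0.0142, -0.9801]] [-0.0262, 0.5132, 0.8967]
blank [([353.0, 319.0], 0.92), ([413.3, 325.7], 0.67)]
nest [([227.3, 200.5], 0.58)]
wheel [([229.0, 195.4], 0.6), ([216.1, 224.1], 0.48)]
jaw [([230.0, 195.4], 0.73), ([226.7, 197.1], 0.39)]
jar [([420.1, 197.9], 0.94)]
punch [([342.6, 128.6], 0.68)]
driver [([121.5, 154.8], 0.84)]
fence_face [([224.8, 196.6], 0.57), ([230.5, 193.7], 0.4), ([343.6, 130.5], 0.19)]
jaw_face [([231.8, 191.3], 0.52)]
wheel_top [([228.9, 198.9], 0.59)]
housing_top [([223.9, 200.4], 0.8)]
```

View pics/side0.png

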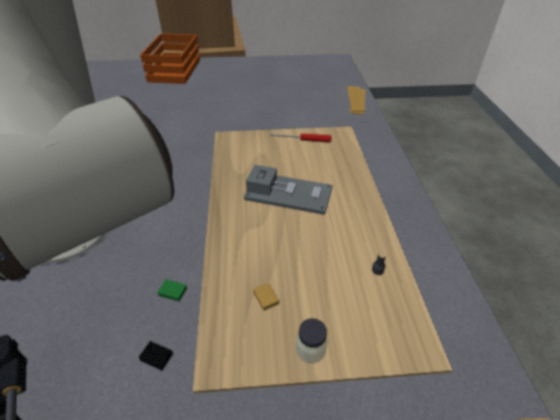

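View pics/top0.png

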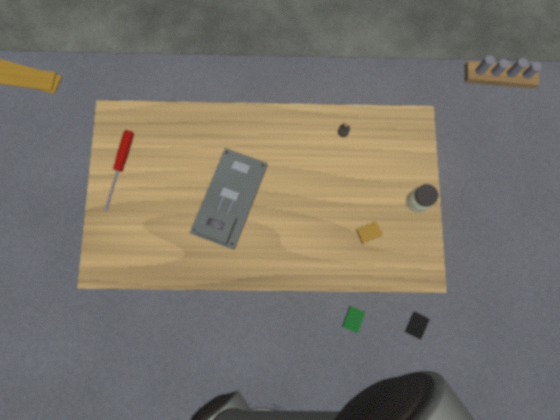

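The brass blank is at side (266,296) and top (370,232). The look-alikes are the green block at side (172,290) / top (354,319), and the black block at side (155,355) / top (417,325). The pale yellow piece at side (357,99) is off the board. The nest's fence is at top (240,167), its jaw at (229,194) and its housing at (215,225). Next I'll fit poses to the silhouettes and check them in a close crop.

```bash
cat > h.py <<'E'
from station import r, viewer, job, spotter
import cv2, numpy as np
from scipy.optimize import minimize
def proj(p,X):
    c=np.atleast_2d(X)@np.array(p["R"]).T+np.array(p["t"])
    return np.c_[p["fx"]*c[:,0]/c[:,2]+p["cx"],p["fy"]*c[:,1]/c[:,2]+p["cy"]]
def box(x0,x1,y0,y1,z0,z1): return np.array([[x,y,z] for x in(x0,x1) for y in(y0,y1) for z in(z0,z1)],float)
def world(q,P,z):
    c,s=np.cos(q[2]),np.sin(q[2]); return P@np.array([[c,s,0],[-s,c,0],[0,0,1]])+[q[0],q[1],z]
NEST=[box(-.11,.11,-.055,.055,0,.016),box(.043,.107,-.037,.037,.016,.054)]
BLANK=[box(-.018,.018,-.025,.025,0,.016)]
S=4
def render(p,q,parts,z):
    m=np.zeros((420*S,560*S),np.uint8)
    for P in parts:
        h=cv2.convexHull(((proj(p,world(q,P,z))+.5)*S).astype(np.float32))
        cv2.fillConvexPoly(m,np.round(h*16).astype(np.int32),1,shift=4)
    return cv2.resize(m.astype(np.float32),(560,420),interpolation=cv2.INTER_AREA)
def fit(obs,q0,parts,z,step=(.008,.008,.15)):
    f=lambda q:sum(np.abs(render(p,q,parts,z)-m).sum()/m.sum() for p,m in obs)
    best=None
    for k in range(4):
        s=minimize(f,q0,method="Nelder-Mead",options=dict(initial_simplex=np.array([q0]+[np.array(q0)+np.eye(3)[i]*step[i]*(-1)**k/(1+k//2) for i in range(3)]),xatol=1e-5,fatol=1e-5,maxiter=300))
        q0=s.x
    return s.x,[round(float(np.abs(render(p,s.x,parts,z)-m).sum()/m.sum()),3) for p,m in obs]
def ray(p,uv,z):
    R=np.array(p["R"]);o=-R.T@np.array(p["t"]);d=R.T@[(uv[0]-p["cx"])/p["fx"],(uv[1]-p["cy"])/p["fy"],1]
    return o+d*(z-o[2])/d[2]
def comp(m,uv):
    n,l,_,_=cv2.connectedComponentsWithStats(m.astype(np.uint8)); return l==l[int(uv[1]),int(uv[0])]
def shots():
    return {c:viewer.capture(c) for c in("side","top")}
E
python3 - <<'E'
from h import *
ps=shots()
for c,uv in (("side",(266,296)),("top",(370,232))):
    hsv=cv2.cvtColor(ps[c]["image"],cv2.COLOR_RGB2HSV); print(c,hsv[uv[1],uv[0]],hsv[uv[1]+20,uv[0]], ray(ps[c],uv,.028))
for c,uv in (("side",(300,198)),("top",(250,170))):
    hsv=cv2.cvtColor(ps[c]["image"],cv2.COLOR_RGB2HSV); print(c,hsv[uv[1],uv[0]], ray(ps[c],uv,.028))
a=cv2.resize(ps["top"]["image"][140:260,180:280],None,fx=5,fy=5,interpolation=cv2.INTER_CUBIC)
b=cv2.resize(ps["top"]["image"][212:252,350:390],None,fx=7,fy=7,interpolation=cv2.INTER_CUBIC)
c=cv2.resize(ps["side"]["image"][276:316,246:286],None,fx=7,fy=7,interpolation=cv2.INTER_CUBIC)
o=np.zeros((600,790,3),np.uint8);o[:,:500]=a;o[:280,505:785]=b;o[300:580,505:785]=c
cv2.imwrite("pics/crop.png",o[:,:,::-1])
E
```

```text
side [ 20 146 155] [ 18  89 169] [ 0.48596252 -0.24970434  0.028     ]
top [ 20 155 163] [ 20  99 170] [ 0.48417648 -0.24459059  0.028     ]
side [ 94  20 101] [0.59003576 0.04619248 0.028     ]
top [ 72  12 108] [0.62895598 0.03497674 0.028     ]
```

View pics/crop.png

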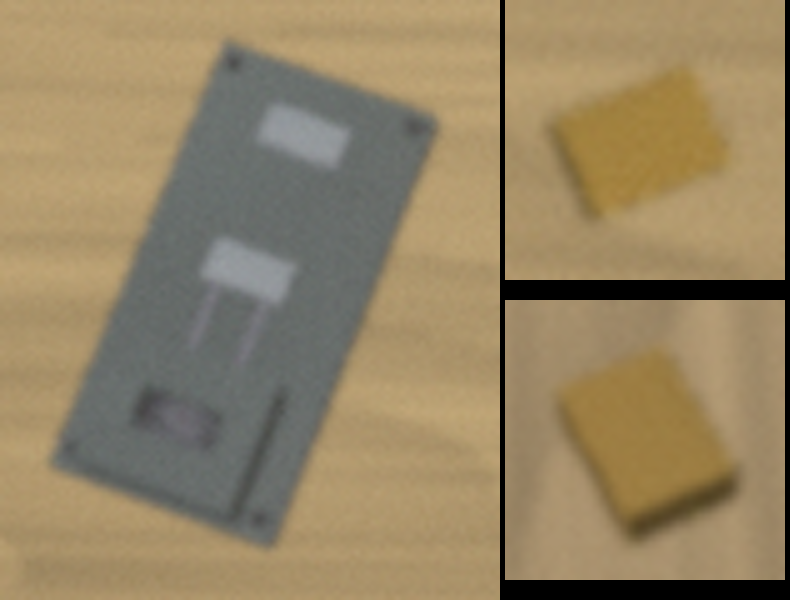

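The crop confirms the brass blank: a plain yellow block lying flat. The nest's fence, jaw, screws and wheel slot are all clear. Next I'll fit the poses.

```bash
cat >> h.py <<'E'
def masks(ps,kind,uvs):
    out=[]
    for c,uv in uvs.items():
        h=cv2.cvtColor(cv2.GaussianBlur(ps[c]["image"],(3,3),0),cv2.COLOR_RGB2HSV).astype(int)
        if kind=="nest": m=h[...,1]<62
        else: m=(h[...,1]>122)&(h[...,0]>10)&(h[...,0]<32)
        out.append((ps[c],comp(m,uv).astype(np.float32)))
    return out
E
python3 - <<'E'
from h import *
ps=shots()
N=masks(ps,"nest",{"side":(300,198),"top":(250,170)}); B=masks(ps,"b",{"side":(266,296),"top":(370,232)})
print([m.sum() for _,m in N+B])
for o in (N,N[:1],N[1:]): q,e=fit(o,[.57,.05,np.radians(158)],NEST,.012); print("nest",np.round(q,4),np.degrees(q[2]),e)
for a in(20,):
  for o in (B,B[:1],B[1:]): q,e=fit(o,[.485,-.247,np.radians(15)],BLANK,.012); print("blank",np.round(q,4),np.degrees(q[2]),e)
for p,m in N:
  pass
E
```

```text
[np.float32(2729.0), np.float32(4324.0), np.float32(400.0), np.float32(343.0)]
nest [0.5627 0.0837 2.7969] 160.25255724643523 [0.041, 0.033]
nest [0.5627 0.0852 2.7976] 160.29083415059097 [0.035]
nest [0.5634 0.0833 2.7978] 160.3042362468783 [0.032]
blank [ 0.4856 -0.2432  0.366 ] 20.97246456786624 [0.199, 0.106]
blank [ 0.4849 -0.2423  0.3161] 18.11081705124162 [0.194]
blank [ 0.4858 -0.244   0.3994] 22.884654336565617 [0.097]
```

```bash
cat >> h.py <<'E'
from scipy.spatial.transform import Rotation as Ro
def go(pos,ydeg):
    "tool pointing down, tool y at world heading ydeg: shift/turn in move units from the measured pose"
    s=r.sense();E=s["ee_rot"];a=np.radians(ydeg);x=np.array([0,0,-1.]);y=np.array([np.cos(a),np.sin(a),0])
    T=np.c_[x,y,np.cross(x,y)]
    sh=E.T@(np.array(pos)-s["tcp_pos"]);rv=Ro.from_matrix(E.T@T).as_rotvec()
    print("t",s["time_s"].round(2) if hasattr(s["time_s"],"round") else s["time_s"],"tcp",s["tcp_pos"].round(4),"F",s["wrist_force"].round(2),"w",round(float(s["gripper_width"]),3))
    print("shift",np.round(sh/.75,4),"mm",np.round(sh*1e3,1),"turn",np.round(rv/np.pi,4),"deg",np.degrees(rv).round(1))
E
python3 - <<'E'
from h import *
go([.485,-.2435,.12],111)
p=viewer.capture("top");s=viewer.capture("side")
print("jar lid",ray(p,(426,195),.082),ray(s,(312,333),.082))
print("jaw face / fence face, nest coords")
q=[.563,.0837,np.radians(160.27)]
for X in ([-.075,0,.028],[-.005,0,.028],[-.01,0,.028],[.005,0,.028],[.075,0,.06]): print(X,proj(p,world(q,np.array([X]),.012)))
g=cv2.cvtColor(p["image"],cv2.COLOR_RGB2GRAY)
xs=np.arange(-.09,.045,.0025)
v=[np.mean([cv2.getRectSubPix(g,(1,1),tuple(map(float,proj(p,world(q,np.array([[x,y,.028]]),.012))[0])))[0,0] for y in(-.01,-.005,0,.005,.01)]) for x in xs]
print([(round(x*1e3,1),int(a)) for x,a in zip(xs,v)])
E
```

```text
t 1.4 tcp [ 0.2213 -0.5845  0.2416] F [ 0.1  -0.56  0.5 ] w 1.001
shift [0.1621 0.3008 0.4898] mm [121.6 225.6 367.4] turn [-0.0015  0.      0.    ] deg [-0.3  0.   0. ]
jar lid [ 0.56000817 -0.35881855  0.082     ] [ 0.56070803 -0.36824348  0.082     ]
jaw face / fence face, nest coords
[-0.075, 0, 0.028] [[239.83550626 166.37854814]]
[-0.005, 0, 0.028] [[228.83631353 193.55980705]]
[-0.01, 0, 0.028] [[229.63203813 191.59340853]]
[0.005, 0, 0.028] [[227.24014408 197.50426882]]
[0.075, 0, 0.06] [[214.18959621 222.99243011]]
[(np.float64(-90.0), 109), (np.float64(-87.5), 115), (np.float64(-85.0), 131), (np.float64(-82.5), 144), (np.float64(-80.0), 150), (np.float64(-77.5), 151), (np.float64(-75.0), 151), (np.float64(-72.5), 153), (np.float64(-70.0), 151), (np.float64(-67.5), 144), (np.float64(-65.0), 130), (np.float64(-62.5), 117), (np.float64(-60.0), 110), (np.float64(-57.5), 108), (np.float64(-55.0), 108), (np.float64(-52.5), 108), (np.float64(-50.0), 107), (np.float64(-47.5), 107), (np.float64(-45.0), 107), (np.float64(-42.5), 106), (np.float64(-40.0), 107), (np.float64(-37.5), 107), (np.float64(-35.0), 106), (np.float64(-32.5), 107), (np.float64(-30.0), 107), (np.float64(-27.5), 107), (np.float64(-25.0), 107), (np.float64(-22.5), 107), (np.float64(-20.0), 108), (np.float64(-17.5), 114), (np.float64(-15.0), 131), (np.float64(-12.5), 146), (np.float64(-10.0), 150), (np.float64(-7.5), 150), (np.float64(-5.0), 151), (np.float64(-2.5), 152), (np.float64(0.0), 152), (np.float64(2.5), 143), (np.float64(5.0), 127), (np.float64(7.5), 113), (np.float64(10.0), 108), (np.float64(12.5), 108), (np.float64(15.0), 108), (np.float64(17.5), 107), (np.float64(20.0), 107), (np.float64(22.5), 107), (np.float64(25.0), 107), (np.float64(27.5), 107), (np.float64(30.0), 108), (np.float64(32.5), 107), (np.float64(35.0), 107), (np.float64(37.5), 107), (np.float64(40.0), 106), (np.float64(42.5), 106)]
```

>>> play_rows --commands '[{"fingers":-1,"tx":0.055,"ty":0.13,"tz":0.21,"ax":0,"ay":0,"az":0},{"fingers":-1,"tx":0.055,"ty":0.13,"tz":0.21,"ax":0,"ay":0,"az":0},{"fingers":-1,"tx":0.055,"ty":0.13,"tz":0.21,"ax":0,"ay":0,"az":0},{"fingers":-1,"tx":0.055,"ty":0.13,"tz":0.21,"ax":0,"ay":0,"az":0},{"fingers":-1,"tx":0.055,"ty":0.13,"tz":0.21,"ax":0,"ay":0,"az":0}]'

```text
time_s: 1.92
tcp_pos: [0.3352, -0.4346, 0.1995]
ee_rot: [[-0.0, -0.356, 0.935], [0.001, 0.935, 0.356], [-1.0, 0.001, 0.0]]
wrist_force: [-0.6, 0.3, -1.1]
gripper_width: 0.999
```

>>> play_rows --commands '[{"fingers":-1,"tx":0.055,"ty":0.13,"tz":0.21,"ax":0,"ay":0,"az":0},{"fingers":-1,"tx":0.055,"ty":0.13,"tz":0.21,"ax":0,"ay":0,"az":0},{"fingers":-1,"tx":0.055,"ty":0.13,"tz":0.21,"ax":0,"ay":0,"az":0},{"fingers":-1,"tx":0.055,"ty":0.13,"tz":0.21,"ax":0,"ay":0,"az":0},{"fingers":-1,"tx":0.055,"ty":0.13,"tz":0.21,"ax":0,"ay":0,"az":0}]'

```text
time_s: 2.33
tcp_pos: [0.4485, -0.2878, 0.1584]
ee_rot: [[-0.0, -0.356, 0.934], [0.0, 0.934, 0.356], [-1.0, 0.0, 0.0]]
wrist_force: [0.4, -0.2, 0.4]
gripper_width: 1.002
```

>>> play_rows --commands '[{"fingers":-1,"tx":0.05,"ty":0.04,"tz":0.07,"ax":0,"ay":0,"az":0},{"fingers":-1,"tx":0.05,"ty":0.04,"tz":0.07,"ax":0,"ay":0,"az":0},{"fingers":-1,"tx":0.05,"ty":0.04,"tz":0.07,"ax":0,"ay":0,"az":0},{"fingers":-1,"tx":0.05,"ty":0.04,"tz":0.07,"ax":0,"ay":0,"az":0}]'

```text
time_s: 2.67
tcp_pos: [0.4856, -0.2429, 0.1207]
ee_rot: [[-0.002, -0.356, 0.934], [0.0, 0.934, 0.356], [-1.0, 0.001, -0.002]]
wrist_force: [-0.9, -0.3, 1.3]
gripper_width: 0.998
```

```bash
python3 - <<'E'
from h import *
go([.485,-.2435,.033],110.5)
o=np.zeros((300,610,3),np.uint8)
p=viewer.capture("top");s=viewer.capture("side")
o[:,:300]=cv2.resize(p["image"][182:282,320:420],None,fx=3,fy=3);o[:,310:]=cv2.resize(s["image"][246:346,216:316],None,fx=3,fy=3)
cv2.imwrite("pics/above.png",o[:,:,::-1])
E
```

```text
t 2.6667 tcp [ 0.4856 -0.2429  0.1207] F [-0.92 -0.29  1.31] w 0.998
shift [ 0.1169 -0.0005 -0.0008] mm [87.7 -0.4 -0.6] turn [ 0.0021 -0.0006 -0.0003] deg [ 0.4 -0.1 -0.1]
```

View pics/above.png

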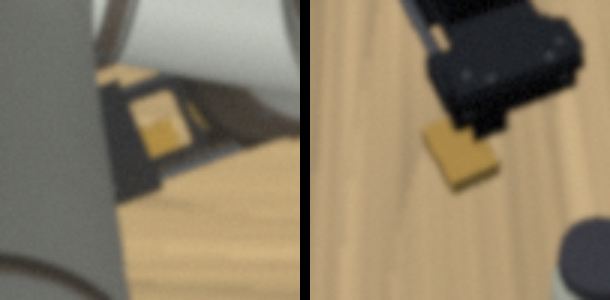

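The fingers straddle the blank along its long axis, with the blank at about (160,135) in the left part of the crop. I'll descend and grip.

>>> play_rows --commands '[{"fingers":-1,"tx":0.045,"ty":0,"tz":-0.001,"ax":0,"ay":0,"az":0},{"fingers":-1,"tx":0.085,"ty":0,"tz":-0.001,"ax":0,"ay":0,"az":0},{"fingers":-1,"tx":0.105,"ty":0,"tz":-0.001,"ax":0,"ay":0,"az":0},{"fingers":-1,"tx":0.115,"ty":0,"tz":-0.001,"ax":0,"ay":0,"az":0},{"fingers":-1,"tx":0.115,"ty":0,"tz":-0.001,"ax":0,"ay":0,"az":0}]'

```text
time_s: 3.18
tcp_pos: [0.4835, -0.2451, 0.0345]
ee_rot: [[-0.002, -0.352, 0.936], [0.0, 0.936, 0.352], [-1.0, 0.001, -0.002]]
wrist_force: [0.1, 0.2, 0.3]
gripper_width: 1.0
```

>>> play_rows --commands '[{"fingers":1,"tx":0,"ty":0,"tz":0,"ax":0,"ay":0,"az":0},{"fingers":1,"tx":0,"ty":0,"tz":0,"ax":0,"ay":0,"az":0},{"fingers":1,"tx":0,"ty":0,"tz":0,"ax":0,"ay":0,"az":0},{"fingers":1,"tx":0,"ty":0,"tz":0,"ax":0,"ay":0,"az":0},{"fingers":1,"tx":0,"ty":0,"tz":0,"ax":0,"ay":0,"az":0}]'

```text
time_s: 3.6
tcp_pos: [0.4851, -0.2444, 0.0362]
ee_rot: [[0.002, -0.354, 0.935], [-0.0, 0.935, 0.354], [-1.0, -0.001, 0.001]]
wrist_force: [0.3, 0.3, 0.3]
gripper_width: 0.71
```

>>> play_rows --commands '[{"fingers":1,"tx":0,"ty":0,"tz":0,"ax":0,"ay":0,"az":0},{"fingers":1,"tx":0,"ty":0,"tz":0,"ax":0,"ay":0,"az":0},{"fingers":1,"tx":-0.05,"ty":0,"tz":0,"ax":0,"ay":0,"az":0},{"fingers":1,"tx":-0.1,"ty":0,"tz":0,"ax":0,"ay":0,"az":0},{"fingers":1,"tx":-0.12,"ty":0,"tz":0,"ax":0,"ay":0,"az":0}]'

```text
time_s: 4.02
tcp_pos: [0.4865, -0.2449, 0.1292]
ee_rot: [[0.005, -0.355, 0.935], [-0.002, 0.935, 0.355], [-1.0, -0.004, 0.004]]
wrist_force: [1.8, -0.9, -1.6]
gripper_width: 0.567
```

```bash
python3 - <<'E'
from h import *
q=[.563,.0837,np.radians(160.27)]
print(world(q,np.array([[-.041,0,0],[.075,0,0]]),0))
go(list(world(q,np.array([[-.041,0,0]]),0)[0][:2])+[.125],70.27)
E
```

```text
[[0.60159305 0.06985889 0.        ]
 [0.49240296 0.10901911 0.        ]]
t 4.0167 tcp [ 0.4865 -0.2449  0.1292] F [ 1.76 -0.87 -1.63] w 0.567
shift [0.0055 0.3378 0.2924] mm [  4.1 253.4 219.3] turn [0.2252 0.0018 0.0007] deg [40.5  0.3  0.1]
```

>>> play_rows --commands '[{"fingers":1,"tx":0,"ty":0.17,"tz":0.146,"ax":0.11,"ay":0,"az":0},{"fingers":1,"tx":0,"ty":0.17,"tz":0.146,"ax":0.11,"ay":0,"az":0},{"fingers":1,"tx":0,"ty":0.17,"tz":0.146,"ax":0.11,"ay":0,"az":0},{"fingers":1,"tx":0,"ty":0.17,"tz":0.146,"ax":0.11,"ay":0,"az":0},{"fingers":1,"tx":0,"ty":0.17,"tz":0.146,"ax":0.11,"ay":0,"az":0}]'

```text
time_s: 4.43
tcp_pos: [0.5433, -0.0821, 0.125]
ee_rot: [[0.001, -0.02, 1.0], [0.001, 1.0, 0.02], [-1.0, 0.001, 0.001]]
wrist_force: [-0.0, -0.6, -3.5]
gripper_width: 0.571
```

```bash
python3 - <<'E'
from h import *
go([.6016,.0699,.125],70.27)
E
```

```text
t 4.4333 tcp [ 0.5433 -0.0821  0.125 ] F [-0.05 -0.57 -3.47] w 0.571
shift [2.000e-04 2.011e-01 8.170e-02] mm [  0.2 150.8  61.3] turn [ 0.1159  0.0003 -0.0003] deg [20.9  0.1 -0.1]
```

>>> play_rows --commands '[{"fingers":1,"tx":0,"ty":0.201,"tz":0.0817,"ax":0.116,"ay":0,"az":0},{"fingers":1,"tx":0,"ty":0.201,"tz":0.0817,"ax":0.116,"ay":0,"az":0},{"fingers":1,"tx":0,"ty":0.201,"tz":0.0817,"ax":0.116,"ay":0,"az":0},{"fingers":1,"tx":0,"ty":0.201,"tz":0.0817,"ax":0.116,"ay":0,"az":0},{"fingers":1,"tx":0,"ty":0.201,"tz":0.0817,"ax":0.116,"ay":0,"az":0}]'

```text
time_s: 4.85
tcp_pos: [0.6035, 0.0716, 0.1246]
ee_rot: [[0.003, 0.335, 0.942], [0.002, 0.942, -0.335], [-1.0, 0.003, 0.003]]
wrist_force: [0.5, -1.0, -1.8]
gripper_width: 0.573
```

```bash
python3 - <<'E'
from h import *
s=viewer.capture("side");p=viewer.capture("top")
go([.6016,.0699,.053],70.27);
for i in range(3):viewer.capture("side");go([.6016,.0699,.053],70.27)
o=np.zeros((450,800,3),np.uint8)
o[:,:390]=cv2.resize(p["image"][110:260,170:300],None,fx=3,fy=3);o[:,410:800]=cv2.resize(s["image"][110:260,240:370],None,fx=3,fy=3)
cv2.imwrite("pics/over.png",o[:,:,::-1])
E
```

```text
t 4.95 tcp [0.6002 0.0671 0.124 ] F [-0.09  0.19 -2.8 ] w 0.571
shift [0.0947 0.0043 0.0006] mm [71.   3.2  0.5] turn [-0.0003 -0.0007  0.0004] deg [-0.1 -0.1  0.1]
t 5.0 tcp [0.5997 0.0658 0.124 ] F [ 0.24 -0.09 -3.5 ] w 0.57
shift [0.0947 0.0062 0.0008] mm [71.   4.7  0.6] turn [-0.0009 -0.0008  0.0005] deg [-0.2 -0.2  0.1]
t 5.05 tcp [0.5996 0.0649 0.1243] F [ 0.53 -1.07 -2.52] w 0.571
shift [0.095  0.0073 0.0005] mm [71.3  5.4  0.3] turn [-0.0012 -0.0007  0.0005] deg [-0.2 -0.1  0.1]
t 5.1 tcp [0.5997 0.0645 0.1246] F [-0.18 -0.16 -1.76] w 0.572
shift [0.0955 0.0078 0.    ] mm [71.6  5.8  0. ] turn [-0.0015 -0.0006  0.0004] deg [-0.3 -0.1  0.1]
```

View pics/over.png

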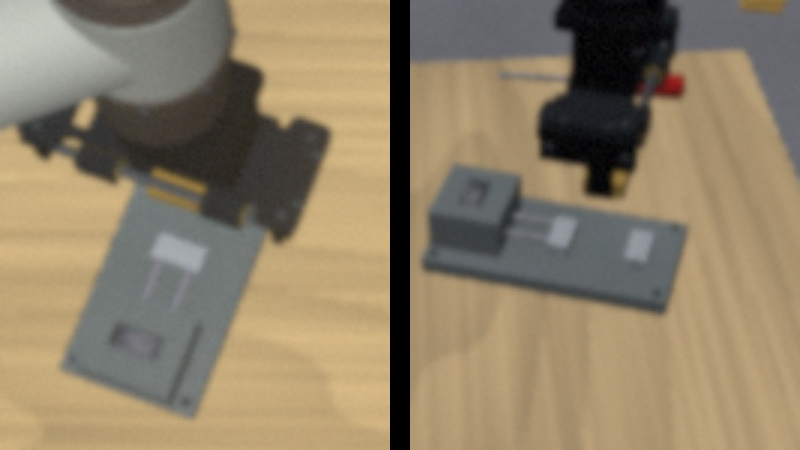

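The blank is held above the nest, with its gap between fence and jaw clear below. I'll correct sideways and descend to just above the bed.

>>> play_rows --commands '[{"fingers":1,"tx":0.0,"ty":0.0078,"tz":0,"ax":-0.001,"ay":0,"az":0},{"fingers":1,"tx":0.03,"ty":0.0078,"tz":0,"ax":-0.001,"ay":0,"az":0},{"fingers":1,"tx":0.06,"ty":0.0078,"tz":0,"ax":-0.001,"ay":0,"az":0},{"fingers":1,"tx":0.08,"ty":0.0078,"tz":0,"ax":-0.001,"ay":0,"az":0},{"fingers":1,"tx":0.08,"ty":0.0078,"tz":0,"ax":-0.001,"ay":0,"az":0}]'

```text
time_s: 5.52
tcp_pos: [0.6, 0.0694, 0.0618]
ee_rot: [[-0.007, 0.34, 0.94], [-0.002, 0.94, -0.34], [-1.0, -0.004, -0.006]]
wrist_force: [-0.7, 0.4, -4.3]
gripper_width: 0.57
```

```bash
python3 - <<'E'
from h import *
for i in range(5):s=viewer.capture("side")
go([.6016,.0699,.053],70.27); 
B=[(s,comp((lambda h:(h[...,1]>122)&(h[...,0]>10)&(h[...,0]<32))(cv2.cvtColor(s["image"],cv2.COLOR_RGB2HSV)),(310,190)))]
o=cv2.resize(s["image"][130:230,240:370],None,fx=5,fy=5)
cv2.imwrite("pics/low.png",o[:,:,::-1])
E
```

```text
t 5.7667 tcp [0.6038 0.071  0.067 ] F [-0.19 -0.29 -2.5 ] w 0.571
shift [ 0.0186 -0.0025 -0.0024] mm [13.9 -1.8 -1.8] turn [-0.0003  0.0008 -0.0006] deg [-0.   0.1 -0.1]
```

View pics/low.png

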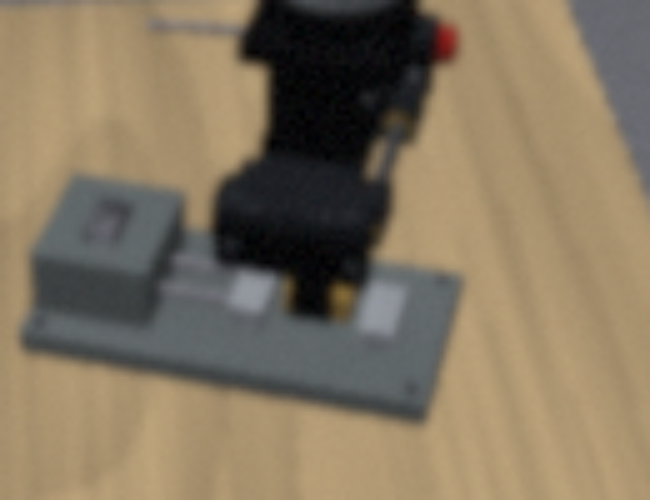

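The blank sits between jaw and fence at about (320,290) in the crop. I'll lower it the rest of the way, then release.

>>> play_rows --commands '[{"fingers":1,"tx":0.006,"ty":-0.002,"tz":-0.002,"ax":0,"ay":0,"az":0},{"fingers":1,"tx":0.012,"ty":-0.002,"tz":-0.002,"ax":0,"ay":0,"az":0},{"fingers":1,"tx":0.018,"ty":-0.002,"tz":-0.002,"ax":0,"ay":0,"az":0},{"fingers":1,"tx":0.018,"ty":-0.002,"tz":-0.002,"ax":0,"ay":0,"az":0},{"fingers":1,"tx":0.018,"ty":-0.002,"tz":-0.002,"ax":0,"ay":0,"az":0}]'

```text
time_s: 6.18
tcp_pos: [0.6008, 0.0701, 0.0516]
ee_rot: [[-0.0, 0.338, 0.941], [-0.0, 0.941, -0.338], [-1.0, -0.0, -0.0]]
wrist_force: [-0.5, -0.9, -1.7]
gripper_width: 0.572
```

>>> play_rows --commands '[{"fingers":1,"tx":0,"ty":0,"tz":0,"ax":0,"ay":0,"az":0},{"fingers":1,"tx":0,"ty":0,"tz":0,"ax":0,"ay":0,"az":0}]'

```text
time_s: 6.35
tcp_pos: [0.6007, 0.0701, 0.0516]
ee_rot: [[-0.0, 0.338, 0.941], [-0.0, 0.941, -0.338], [-1.0, -0.0, -0.0]]
wrist_force: [0.2, -0.5, -3.1]
gripper_width: 0.573
```

```bash
python3 - <<'E'
from h import *
for i in range(4):viewer.capture("side");go([.6016,.0699,.0515],70.27)
E
```

```text
t 6.4 tcp [0.6007 0.07   0.0516] F [ 0.04 -1.52 -2.95] w 0.57
shift [0.0002 0.0002 0.0012] mm [0.1 0.2 0.9] turn [-0.0003 -0.0001  0.0001] deg [-0. -0.  0.]
t 6.45 tcp [0.6007 0.07   0.0516] F [ 0.03  0.14 -2.25] w 0.569
shift [0.0002 0.0002 0.0012] mm [0.1 0.2 0.9] turn [-0.0003 -0.0001  0.0001] deg [-0. -0.  0.]
t 6.5 tcp [0.6007 0.0701 0.0516] F [ 0.3   0.52 -2.81] w 0.573
shift [0.0002 0.0002 0.0012] mm [0.1 0.2 0.9] turn [-0.0003 -0.0001  0.    ] deg [-0. -0.  0.]
t 6.55 tcp [0.6007 0.07   0.0517] F [ 0.27 -0.32 -2.84] w 0.572
shift [0.0003 0.0002 0.0012] mm [0.2 0.2 0.9] turn [-0.0002 -0.0001  0.0001] deg [-0. -0.  0.]
```

>>> play_rows --commands '[{"fingers":1,"tx":0.0008,"ty":0,"tz":0.001,"ax":0,"ay":0,"az":0},{"fingers":1,"tx":0.0015,"ty":0,"tz":0.001,"ax":0,"ay":0,"az":0},{"fingers":1,"tx":0.0015,"ty":0,"tz":0.001,"ax":0,"ay":0,"az":0},{"fingers":1,"tx":0.0015,"ty":0,"tz":0.001,"ax":0,"ay":0,"az":0}]'

```text
time_s: 6.88
tcp_pos: [0.6012, 0.0698, 0.0515]
ee_rot: [[-0.0, 0.338, 0.941], [-0.0, 0.941, -0.338], [-1.0, -0.0, -0.0]]
wrist_force: [-3.6, 1.7, 5.7]
gripper_width: 0.571
```

Contact with the bed: the force reads +5.7 N. Releasing.

>>> play_rows --commands '[{"fingers":-1,"tx":0,"ty":0,"tz":0,"ax":0,"ay":0,"az":0},{"fingers":-1,"tx":0,"ty":0,"tz":0,"ax":0,"ay":0,"az":0},{"fingers":-1,"tx":0,"ty":0,"tz":0,"ax":0,"ay":0,"az":0},{"fingers":-1,"tx":0,"ty":0,"tz":0,"ax":0,"ay":0,"az":0},{"fingers":-1,"tx":0,"ty":0,"tz":0,"ax":0,"ay":0,"az":0}]'

```text
time_s: 7.3
tcp_pos: [0.6018, 0.0698, 0.0505]
ee_rot: [[0.0, 0.338, 0.941], [0.0, 0.941, -0.338], [-1.0, 0.0, 0.0]]
wrist_force: [-0.0, -0.0, 0.3]
gripper_width: 0.864
```

>>> play_rows --commands '[{"fingers":-1,"tx":-0.03,"ty":0,"tz":0,"ax":0,"ay":0,"az":0},{"fingers":-1,"tx":-0.06,"ty":0,"tz":0,"ax":0,"ay":0,"az":0},{"fingers":-1,"tx":-0.1,"ty":0,"tz":0,"ax":0,"ay":0,"az":0},{"fingers":-1,"tx":-0.12,"ty":0,"tz":0,"ax":0,"ay":0,"az":0},{"fingers":1,"tx":-0.12,"ty":0,"tz":0,"ax":0,"ay":0,"az":0}]'

```text
time_s: 7.72
tcp_pos: [0.6042, 0.0704, 0.1452]
ee_rot: [[0.009, 0.338, 0.941], [0.002, 0.941, -0.338], [-1.0, 0.005, 0.007]]
wrist_force: [0.0, -0.4, 0.6]
gripper_width: 0.972
```

```bash
python3 - <<'E'
from h import *
q=[.563,.0837,np.radians(160.27)]
print(world(q,np.array([[.075,-.015,0],[.075,0,0]]),0))
s=viewer.capture("side");p=viewer.capture("top")
go([.4924,.1090,.125],70.27)
o=np.zeros((500,760,3),np.uint8)
o[:400,:760]=0
o[:,:]=0
a=cv2.resize(s["image"][140:240,240:350],None,fx=5,fy=5)
o[:500,:550]=a
o[:300,555:755]=cv2.resize(p["image"][140:260,200:280],None,fx=2.5,fy=2.5)
cv2.imwrite("pics/placed.png",o[:,:,::-1])
E
```

```text
[[0.49746678 0.12313852 0.        ]
 [0.49240296 0.10901911 0.        ]]
t 7.8167 tcp [0.6016 0.0699 0.141 ] F [ 0.04 -0.06 -0.39] w 0.905
shift [ 0.0212 -0.0003 -0.1546] mm [  15.9   -0.2 -116. ] turn [-0.0003  0.0002 -0.0004] deg [-0.1  0.  -0.1]
```

View pics/placed.png

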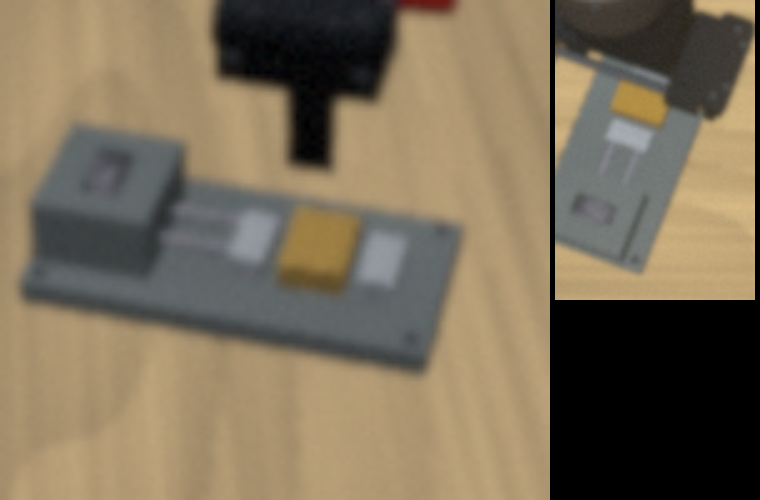

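The blank lies flat and square in the nest, with a gap to both fence and jaw, at about (320,245) in the side crop. I'll move over the wheel, offset to its −y side, with the fingers shut.

>>> play_rows --commands '[{"fingers":1,"tx":0.02,"ty":0.012,"tz":-0.155,"ax":0,"ay":0,"az":0},{"fingers":1,"tx":0.02,"ty":0.012,"tz":-0.155,"ax":0,"ay":0,"az":0},{"fingers":1,"tx":0.02,"ty":0.012,"tz":-0.155,"ax":0,"ay":0,"az":0},{"fingers":1,"tx":0.02,"ty":0.012,"tz":-0.155,"ax":0,"ay":0,"az":0},{"fingers":1,"tx":0.02,"ty":0.012,"tz":-0.155,"ax":0,"ay":0,"az":0}]'

```text
time_s: 8.23
tcp_pos: [0.493, 0.1176, 0.1244]
ee_rot: [[-0.003, 0.336, 0.942], [-0.002, 0.942, -0.336], [-1.0, -0.003, -0.002]]
wrist_force: [1.5, -0.0, -0.1]
gripper_width: 0.538
```

>>> play_rows --commands '[{"fingers":1,"tx":0.01,"ty":0,"tz":0,"ax":0,"ay":0,"az":0},{"fingers":1,"tx":0.02,"ty":0,"tz":0,"ax":0,"ay":0,"az":0},{"fingers":1,"tx":0.02,"ty":0,"tz":0,"ax":0,"ay":0,"az":0},{"fingers":1,"tx":0.02,"ty":0,"tz":0,"ax":0,"ay":0,"az":0},{"fingers":1,"tx":0.02,"ty":0,"tz":0,"ax":0,"ay":0,"az":0}]'

```text
time_s: 8.65
tcp_pos: [0.4956, 0.1172, 0.1102]
ee_rot: [[-0.001, 0.339, 0.941], [-0.0, 0.941, -0.339], [-1.0, -0.001, -0.0]]
wrist_force: [0.6, -0.7, 0.3]
gripper_width: 0.163
```

```bash
python3 - <<'E'
from h import *
q=[.563,.0837,np.radians(160.27)]
for i in range(4): s=viewer.capture("side")
p=viewer.capture("top")
go([.4958,.1184,.095],70.27)
o=np.zeros((500,760,3),np.uint8)
o[:500,:550]=cv2.resize(s["image"][120:220,230:340],None,fx=5,fy=5)
o[:300,555:755]=cv2.resize(p["image"][140:260,190:270],None,fx=2.5,fy=2.5)
cv2.imwrite("pics/wheel.png",o[:,:,::-1])
h=cv2.cvtColor(s["image"],cv2.COLOR_RGB2HSV).astype(int);m=comp((h[...,1]>122)&(h[...,0]>10)&(h[...,0]<32),(304,189))
x=world(q,np.array([[-.041,0,.016]]),0)[0]
b,e=fit([(s,m.astype(np.float32))],[x[0],x[1],q[2]],BLANK,.028);c,n=np.cos(q[2]),np.sin(q[2]);d=b[:2]-q[:2]
print(m.sum(),"blank in nest",[c*d[0]+n*d[1],-n*d[0]+c*d[1]],np.degrees(b[2]-q[2]),e)
E
```

```text
t 8.9 tcp [0.4954 0.1176 0.1109] F [ 0.89 -0.44 -0.1 ] w 0.019
shift [0.0211 0.0012 0.0002] mm [15.9  0.9  0.1] turn [-0.0003  0.0001 -0.0001] deg [-0.1  0.  -0. ]
173 blank in nest [np.float64(-0.04002791596539343), np.float64(-0.00438303876576763)] 10.255279279374077 [0.356]
```

View pics/wheel.png

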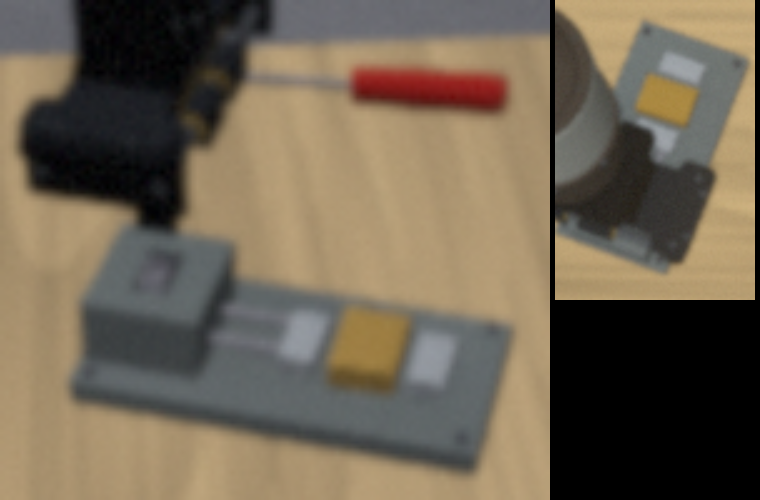

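>>> play_rows --commands '[{"fingers":1,"tx":0.006,"ty":0.001,"tz":0,"ax":0,"ay":0,"az":0},{"fingers":1,"tx":0.012,"ty":0.001,"tz":0,"ax":0,"ay":0,"az":0},{"fingers":1,"tx":0.018,"ty":0.001,"tz":0,"ax":0,"ay":0,"az":0},{"fingers":1,"tx":0.018,"ty":0.001,"tz":0,"ax":0,"ay":0,"az":0},{"fingers":1,"tx":0.018,"ty":0.001,"tz":0,"ax":0,"ay":0,"az":0}]'

```text
time_s: 9.32
tcp_pos: [0.4951, 0.1182, 0.0967]
ee_rot: [[-0.001, 0.338, 0.941], [-0.001, 0.941, -0.338], [-1.0, -0.001, -0.001]]
wrist_force: [0.9, 0.6, -0.7]
gripper_width: 0.003
```

>>> play_rows --commands '[{"fingers":1,"tx":0.0007,"ty":0,"tz":0,"ax":0,"ay":0,"az":0},{"fingers":1,"tx":0.0013,"ty":0,"tz":0,"ax":0,"ay":0,"az":0},{"fingers":1,"tx":0.0013,"ty":0,"tz":0,"ax":0,"ay":0,"az":0},{"fingers":1,"tx":0.0013,"ty":0,"tz":0,"ax":0,"ay":0,"az":0}]'

```text
time_s: 9.65
tcp_pos: [0.4955, 0.1184, 0.0963]
ee_rot: [[0.0, 0.338, 0.941], [0.0, 0.941, -0.338], [-1.0, 0.0, 0.0]]
wrist_force: [-0.3, 0.4, 0.5]
gripper_width: 0.003
```

>>> play_rows --commands '[{"fingers":1,"tx":0.001,"ty":0,"tz":0,"ax":0,"ay":0,"az":0},{"fingers":1,"tx":0.002,"ty":0,"tz":0,"ax":0,"ay":0,"az":0},{"fingers":1,"tx":0.003,"ty":0,"tz":0,"ax":0,"ay":0,"az":0},{"fingers":1,"tx":0.0035,"ty":0,"tz":0,"ax":0,"ay":0,"az":0},{"fingers":1,"tx":0.0035,"ty":0,"tz":0,"ax":0,"ay":0,"az":0}]'

```text
time_s: 10.07
tcp_pos: [0.4953, 0.1182, 0.0934]
ee_rot: [[-0.0, 0.338, 0.941], [-0.0, 0.941, -0.338], [-1.0, -0.0, -0.0]]
wrist_force: [0.3, -0.6, 0.3]
gripper_width: 0.006
```

>>> play_rows --commands '[{"fingers":1,"tx":0.0005,"ty":0,"tz":0,"ax":0,"ay":0,"az":0},{"fingers":1,"tx":0.001,"ty":0,"tz":0,"ax":0,"ay":0,"az":0},{"fingers":1,"tx":0.001,"ty":0,"tz":0,"ax":0,"ay":0,"az":0}]'

```text
time_s: 10.32
tcp_pos: [0.4954, 0.1183, 0.0928]
ee_rot: [[-0.0, 0.338, 0.941], [-0.0, 0.941, -0.338], [-1.0, -0.0, -0.0]]
wrist_force: [-0.3, 0.3, -0.3]
gripper_width: 0.007
```

>>> play_rows --commands '[{"fingers":1,"tx":0.0005,"ty":0,"tz":0,"ax":0,"ay":0,"az":0},{"fingers":1,"tx":0.001,"ty":0,"tz":0,"ax":0,"ay":0,"az":0},{"fingers":1,"tx":0.001,"ty":0,"tz":0,"ax":0,"ay":0,"az":0}]'

```text
time_s: 10.57
tcp_pos: [0.4953, 0.1183, 0.092]
ee_rot: [[-0.0, 0.338, 0.941], [-0.0, 0.941, -0.338], [-1.0, -0.0, -0.0]]
wrist_force: [-0.4, -1.0, -0.2]
gripper_width: 0.005
```

>>> play_rows --commands '[{"fingers":1,"tx":0.0005,"ty":0,"tz":0,"ax":0,"ay":0,"az":0},{"fingers":1,"tx":0.001,"ty":0,"tz":0,"ax":0,"ay":0,"az":0},{"fingers":1,"tx":0.001,"ty":0,"tz":0,"ax":0,"ay":0,"az":0}]'

```text
time_s: 10.82
tcp_pos: [0.4953, 0.1183, 0.0913]
ee_rot: [[-0.0, 0.338, 0.941], [-0.0, 0.941, -0.338], [-1.0, -0.0, -0.0]]
wrist_force: [0.3, 0.6, -0.8]
gripper_width: 0.003
```

>>> play_rows --commands '[{"fingers":1,"tx":0.0004,"ty":0,"tz":0,"ax":0,"ay":0,"az":0},{"fingers":1,"tx":0.0008,"ty":0,"tz":0,"ax":0,"ay":0,"az":0},{"fingers":1,"tx":0.0008,"ty":0,"tz":0,"ax":0,"ay":0,"az":0}]'

```text
time_s: 11.07
tcp_pos: [0.4955, 0.1183, 0.0909]
ee_rot: [[0.0, 0.338, 0.941], [-0.0, 0.941, -0.338], [-1.0, 0.0, 0.0]]
wrist_force: [-0.7, -0.5, 1.5]
gripper_width: 0.005
```

>>> play_rows --commands '[{"fingers":1,"tx":0.0003,"ty":0,"tz":0,"ax":0,"ay":0,"az":0},{"fingers":1,"tx":0.0006,"ty":0,"tz":0,"ax":0,"ay":0,"az":0},{"fingers":1,"tx":0.0006,"ty":0,"tz":0,"ax":0,"ay":0,"az":0}]'

```text
time_s: 11.32
tcp_pos: [0.4955, 0.1183, 0.0907]
ee_rot: [[0.0, 0.338, 0.941], [-0.0, 0.941, -0.338], [-1.0, 0.0, 0.0]]
wrist_force: [-0.5, -1.2, 4.2]
gripper_width: 0.002
```

>>> play_rows --commands '[{"fingers":1,"tx":0.0004,"ty":0,"tz":0,"ax":0,"ay":0,"az":0},{"fingers":1,"tx":0.0004,"ty":-0.003,"tz":0,"ax":0,"ay":0,"az":0},{"fingers":1,"tx":0.0004,"ty":-0.006,"tz":0,"ax":0,"ay":0,"az":0},{"fingers":1,"tx":0.0004,"ty":-0.009,"tz":0,"ax":0,"ay":0,"az":0},{"fingers":1,"tx":0.0004,"ty":-0.012,"tz":0,"ax":0,"ay":0,"az":0}]'

```text
time_s: 11.73
tcp_pos: [0.4933, 0.1109, 0.0912]
ee_rot: [[0.003, 0.338, 0.941], [0.002, 0.941, -0.338], [-1.0, 0.003, 0.002]]
wrist_force: [-2.6, 2.4, 9.5]
gripper_width: 0.008
```

```bash
cat >> h.py <<'E'
Q=[.563,.0837,np.radians(160.27)]
def status(n=4):
    F=[]
    for i in range(n): p=viewer.capture("side" if i else "top"); F.append(r.sense()["wrist_force"]); s=p if i else None; t=p if not i else t
    s0=r.sense();f=np.mean(F,0);c,n_=np.cos(Q[2]),np.sin(Q[2]);d=s0["tcp_pos"][:2]-[.4924,.1090]
    print("t",s0["time_s"],"press",f[2].round(2),"rim force along nest y",round(-n_*f[0]+c*f[1],2),"tool-y offset mm",round((n_*d[0]-c*d[1])*1e3,1),"z",s0["tcp_pos"][2].round(4))
    g=cv2.cvtColor(s["image"],cv2.COLOR_RGB2GRAY); h=cv2.cvtColor(s["image"],cv2.COLOR_RGB2HSV)[...,1]
    xs=np.arange(-.07,.02,.0025)
    P=lambda x:[tuple(map(float,proj(s,world(Q,np.array([[x,y,.028]]),.012))[0])) for y in(-.01,0,.01)]
    print("x mm: gray/sat",[(round(x*1e3,1),int(np.mean([cv2.getRectSubPix(g,(1,1),u)[0,0] for u in P(x)])),int(np.mean([cv2.getRectSubPix(h,(1,1),u)[0,0] for u in P(x)]))) for x in xs])
    return s,t
E
python3 -c "
from h import *
status()"
```

```text
t 11.9333 press 8.92 rim force along nest y -1.17 tool-y offset mm 1.7 z 0.0912
x mm: gray/sat [(np.float64(-70.0), 151, 19), (np.float64(-67.5), 142, 18), (np.float64(-65.0), 126, 15), (np.float64(-62.5), 105, 16), (np.float64(-60.0), 96, 67), (np.float64(-57.5), 106, 122), (np.float64(-55.0), 119, 142), (np.float64(-52.5), 125, 145), (np.float64(-50.0), 127, 147), (np.float64(-47.5), 129, 145), (np.float64(-45.0), 129, 146), (np.float64(-42.5), 128, 146), (np.float64(-40.0), 128, 146), (np.float64(-37.5), 128, 146), (np.float64(-35.0), 129, 146), (np.float64(-32.5), 129, 145), (np.float64(-30.0), 129, 144), (np.float64(-27.5), 128, 142), (np.float64(-25.0), 124, 125), (np.float64(-22.5), 114, 88), (np.float64(-20.0), 107, 37), (np.float64(-17.5), 117, 10), (np.float64(-15.0), 137, 17), (np.float64(-12.5), 147, 19), (np.float64(-10.0), 149, 19), (np.float64(-7.5), 150, 19), (np.float64(-5.0), 151, 20), (np.float64(-2.5), 149, 19), (np.float64(0.0), 142, 18), (np.float64(2.5), 129, 18), (np.float64(5.0), 115, 18), (np.float64(7.5), 107, 18), (np.float64(10.0), 105, 19), (np.float64(12.5), 104, 19), (np.float64(15.0), 103, 18), (np.float64(17.5), 103, 18)]
```

>>> play_rows --commands '[{"fingers":1,"tx":-0.0003,"ty":-0.003,"tz":0,"ax":0,"ay":0,"az":0},{"fingers":1,"tx":-0.0003,"ty":-0.006,"tz":0,"ax":0,"ay":0,"az":0},{"fingers":1,"tx":-0.0003,"ty":-0.009,"tz":0,"ax":0,"ay":0,"az":0},{"fingers":1,"tx":-0.0003,"ty":-0.012,"tz":0,"ax":0,"ay":0,"az":0},{"fingers":1,"tx":-0.0003,"ty":-0.015,"tz":0,"ax":0,"ay":0,"az":0}]'

```text
time_s: 12.35
tcp_pos: [0.4894, 0.0999, 0.091]
ee_rot: [[0.003, 0.338, 0.941], [0.001, 0.941, -0.338], [-1.0, 0.002, 0.002]]
wrist_force: [-0.7, 1.6, 3.8]
gripper_width: 0.006
```

```bash
python3 -c "
from h import *
status()" | cut -c1-1500
```

```text
t 12.55 press 5.53 rim force along nest y -1.42 tool-y offset mm -10.0 z 0.0907
x mm: gray/sat [(np.float64(-70.0), 151, 19), (np.float64(-67.5), 142, 19), (np.float64(-65.0), 126, 15), (np.float64(-62.5), 106, 16), (np.float64(-60.0), 97, 66), (np.float64(-57.5), 106, 123), (np.float64(-55.0), 119, 142), (np.float64(-52.5), 125, 145), (np.float64(-50.0), 127, 146), (np.float64(-47.5), 128, 147), (np.float64(-45.0), 129, 146), (np.float64(-42.5), 129, 145), (np.float64(-40.0), 128, 146), (np.float64(-37.5), 128, 147), (np.float64(-35.0), 129, 145), (np.float64(-32.5), 130, 144), (np.float64(-30.0), 129, 145), (np.float64(-27.5), 127, 142), (np.float64(-25.0), 123, 125), (np.float64(-22.5), 119, 79), (np.float64(-20.0), 125, 23), (np.float64(-17.5), 140, 13), (np.float64(-15.0), 148, 18), (np.float64(-12.5), 150, 18), (np.float64(-10.0), 151, 19), (np.float64(-7.5), 152, 18), (np.float64(-5.0), 149, 18), (np.float64(-2.5), 137, 19), (np.float64(0.0), 122, 18), (np.float64(2.5), 110, 17), (np.float64(5.0), 105, 18), (np.float64(7.5), 105, 19), (np.float64(10.0), 104, 18), (np.float64(12.5), 105, 20), (np.float64(15.0), 103, 19), (np.float64(17.5), 104, 17)]
```

The wheel drives the jaw without slipping: about 5 mm of jaw travel so far. I'll lift, go back, lower and stroke again.

>>> play_rows --commands '[{"fingers":1,"tx":-0.006,"ty":0,"tz":0,"ax":0,"ay":0,"az":0},{"fingers":1,"tx":-0.006,"ty":0.014,"tz":0,"ax":0,"ay":0,"az":0},{"fingers":1,"tx":-0.006,"ty":0.028,"tz":0,"ax":0,"ay":0,"az":0},{"fingers":1,"tx":-0.006,"ty":0.028,"tz":0,"ax":0,"ay":0,"az":0},{"fingers":1,"tx":-0.006,"ty":0.028,"tz":0,"ax":0,"ay":0,"az":0}]'

```text
time_s: 12.97
tcp_pos: [0.4956, 0.1197, 0.0942]
ee_rot: [[-0.001, 0.337, 0.941], [-0.0, 0.941, -0.337], [-1.0, -0.001, -0.001]]
wrist_force: [0.3, 0.4, 0.3]
gripper_width: 0.006
```

>>> play_rows --commands '[{"fingers":1,"tx":0.0015,"ty":0,"tz":0,"ax":0,"ay":0,"az":0},{"fingers":1,"tx":0.003,"ty":0,"tz":0,"ax":0,"ay":0,"az":0},{"fingers":1,"tx":0.004,"ty":0,"tz":0,"ax":0,"ay":0,"az":0},{"fingers":1,"tx":0.005,"ty":0,"tz":0,"ax":0,"ay":0,"az":0},{"fingers":1,"tx":0.005,"ty":0,"tz":0,"ax":0,"ay":0,"az":0}]'

```text
time_s: 13.38
tcp_pos: [0.4955, 0.1187, 0.0909]
ee_rot: [[-0.0, 0.338, 0.941], [-0.0, 0.941, -0.338], [-1.0, -0.0, -0.0]]
wrist_force: [-0.5, -0.4, -0.1]
gripper_width: 0.002
```

>>> play_rows --commands '[{"fingers":1,"tx":0.0005,"ty":0,"tz":0,"ax":0,"ay":0,"az":0},{"fingers":1,"tx":0.0008,"ty":0,"tz":0,"ax":0,"ay":0,"az":0},{"fingers":1,"tx":0.0008,"ty":0,"tz":0,"ax":0,"ay":0,"az":0}]'

```text
time_s: 13.63
tcp_pos: [0.4956, 0.1189, 0.0906]
ee_rot: [[-0.0, 0.338, 0.941], [-0.0, 0.941, -0.338], [-1.0, -0.0, -0.0]]
wrist_force: [-1.0, -0.3, 3.5]
gripper_width: 0.009
```

```bash
python3 -c "
from h import *
status()" | head -1
```

```text
t 13.8333 press 3.24 rim force along nest y 0.61 tool-y offset mm 10.4 z 0.0906
```

>>> play_rows --commands '[{"fingers":1,"tx":0.0003,"ty":-0.005,"tz":0,"ax":0,"ay":0,"az":0},{"fingers":1,"tx":0.0003,"ty":-0.01,"tz":0,"ax":0,"ay":0,"az":0},{"fingers":1,"tx":0.0003,"ty":-0.015,"tz":0,"ax":0,"ay":0,"az":0},{"fingers":1,"tx":0.0003,"ty":-0.021,"tz":0,"ax":0,"ay":0,"az":0},{"fingers":1,"tx":0.0003,"ty":-0.027,"tz":0,"ax":0,"ay":0,"az":0}]'

```text
time_s: 14.25
tcp_pos: [0.4897, 0.1008, 0.0911]
ee_rot: [[0.003, 0.338, 0.941], [0.002, 0.941, -0.338], [-1.0, 0.003, 0.002]]
wrist_force: [-0.7, 2.0, 3.8]
gripper_width: 0.004
```

```bash
python3 -c "
from h import *
status()" | sed 's/np.float64//g'
```

```text
t 14.45 press 5.71 rim force along nest y -0.93 tool-y offset mm -9.3 z 0.0908
x mm: gray/sat [((-70.0), 150, 18), ((-67.5), 142, 16), ((-65.0), 123, 10), ((-62.5), 105, 43), ((-60.0), 104, 108), ((-57.5), 117, 140), ((-55.0), 125, 144), ((-52.5), 127, 144), ((-50.0), 128, 145), ((-47.5), 129, 146), ((-45.0), 128, 147), ((-42.5), 130, 144), ((-40.0), 130, 144), ((-37.5), 130, 145), ((-35.0), 129, 146), ((-32.5), 129, 145), ((-30.0), 130, 140), ((-27.5), 132, 117), ((-25.0), 137, 72), ((-22.5), 143, 24), ((-20.0), 147, 9), ((-17.5), 148, 17), ((-15.0), 150, 19), ((-12.5), 152, 20), ((-10.0), 150, 18), ((-7.5), 142, 18), ((-5.0), 127, 19), ((-2.5), 112, 18), ((0.0), 105, 18), ((2.5), 103, 19), ((5.0), 104, 18), ((7.5), 105, 17), ((10.0), 105, 18), ((12.5), 104, 18), ((15.0), 104, 17), ((17.5), 103, 18)]
```

>>> play_rows --commands '[{"fingers":1,"tx":-0.006,"ty":0,"tz":0,"ax":0,"ay":0,"az":0},{"fingers":1,"tx":-0.006,"ty":0.013,"tz":0,"ax":0,"ay":0,"az":0},{"fingers":1,"tx":-0.006,"ty":0.027,"tz":0,"ax":0,"ay":0,"az":0},{"fingers":1,"tx":-0.006,"ty":0.027,"tz":0,"ax":0,"ay":0,"az":0},{"fingers":1,"tx":-0.006,"ty":0.027,"tz":0,"ax":0,"ay":0,"az":0}]'

```text
time_s: 14.87
tcp_pos: [0.4957, 0.1198, 0.0941]
ee_rot: [[-0.001, 0.337, 0.941], [-0.0, 0.941, -0.337], [-1.0, -0.001, -0.001]]
wrist_force: [-0.2, -0.1, -0.1]
gripper_width: 0.003
```

>>> play_rows --commands '[{"fingers":1,"tx":0.0015,"ty":0,"tz":0,"ax":0,"ay":0,"az":0},{"fingers":1,"tx":0.003,"ty":0,"tz":0,"ax":0,"ay":0,"az":0},{"fingers":1,"tx":0.004,"ty":0,"tz":0,"ax":0,"ay":0,"az":0},{"fingers":1,"tx":0.005,"ty":0,"tz":0,"ax":0,"ay":0,"az":0},{"fingers":1,"tx":0.005,"ty":0,"tz":0,"ax":0,"ay":0,"az":0}]'

```text
time_s: 15.28
tcp_pos: [0.4954, 0.1188, 0.0908]
ee_rot: [[-0.001, 0.338, 0.941], [-0.0, 0.941, -0.338], [-1.0, -0.0, -0.0]]
wrist_force: [0.3, -0.2, 0.8]
gripper_width: 0.007
```

>>> play_rows --commands '[{"fingers":1,"tx":0.0005,"ty":0,"tz":0,"ax":0,"ay":0,"az":0},{"fingers":1,"tx":0.0008,"ty":0,"tz":0,"ax":0,"ay":0,"az":0},{"fingers":1,"tx":0.0008,"ty":0,"tz":0,"ax":0,"ay":0,"az":0}]'

```text
time_s: 15.53
tcp_pos: [0.4956, 0.1189, 0.0906]
ee_rot: [[-0.0, 0.338, 0.941], [-0.0, 0.941, -0.338], [-1.0, -0.0, 0.0]]
wrist_force: [-1.1, -0.4, 4.0]
gripper_width: 0.003
```

```bash
python3 -c "
from h import *
status()" | head -1
```

```text
t 15.7333 press 4.45 rim force along nest y 0.73 tool-y offset mm 10.5 z 0.0905
```

Now the main part of the nip stroke: about 12 mm, then check.

>>> play_rows --commands '[{"fingers":1,"tx":0.0002,"ty":-0.004,"tz":0,"ax":0,"ay":0,"az":0},{"fingers":1,"tx":0.0002,"ty":-0.008,"tz":0,"ax":0,"ay":0,"az":0},{"fingers":1,"tx":0.0002,"ty":-0.011,"tz":0,"ax":0,"ay":0,"az":0},{"fingers":1,"tx":0.0002,"ty":-0.014,"tz":0,"ax":0,"ay":0,"az":0},{"fingers":1,"tx":0.0002,"ty":-0.016,"tz":0,"ax":0,"ay":0,"az":0}]'

```text
time_s: 16.15
tcp_pos: [0.4925, 0.1086, 0.0912]
ee_rot: [[0.003, 0.338, 0.941], [0.002, 0.941, -0.338], [-1.0, 0.003, 0.002]]
wrist_force: [-3.0, 3.1, 7.6]
gripper_width: 0.001
```

```bash
python3 -c "
from h import *
status()" | sed 's/np.float64//g'
```

```text
t 16.35 press 8.52 rim force along nest y -1.33 tool-y offset mm -0.6 z 0.0912
x mm: gray/sat [((-70.0), 150, 17), ((-67.5), 139, 10), ((-65.0), 119, 32), ((-62.5), 112, 94), ((-60.0), 119, 134), ((-57.5), 125, 144), ((-55.0), 127, 146), ((-52.5), 128, 146), ((-50.0), 129, 146), ((-47.5), 128, 146), ((-45.0), 128, 146), ((-42.5), 129, 145), ((-40.0), 130, 146), ((-37.5), 129, 144), ((-35.0), 129, 145), ((-32.5), 129, 142), ((-30.0), 131, 119), ((-27.5), 136, 72), ((-25.0), 142, 24), ((-22.5), 147, 9), ((-20.0), 149, 17), ((-17.5), 150, 19), ((-15.0), 151, 18), ((-12.5), 151, 18), ((-10.0), 145, 18), ((-7.5), 131, 17), ((-5.0), 115, 18), ((-2.5), 106, 18), ((0.0), 103, 19), ((2.5), 102, 18), ((5.0), 104, 19), ((7.5), 106, 19), ((10.0), 106, 19), ((12.5), 104, 17), ((15.0), 104, 17), ((17.5), 103, 18)]
```

>>> play_rows --commands '[{"fingers":1,"tx":-0.0003,"ty":-0.001,"tz":0,"ax":0,"ay":0,"az":0},{"fingers":1,"tx":-0.0003,"ty":-0.002,"tz":0,"ax":0,"ay":0,"az":0},{"fingers":1,"tx":-0.0003,"ty":-0.003,"tz":0,"ax":0,"ay":0,"az":0},{"fingers":1,"tx":-0.0003,"ty":-0.004,"tz":0,"ax":0,"ay":0,"az":0},{"fingers":1,"tx":-0.0003,"ty":-0.005,"tz":0,"ax":0,"ay":0,"az":0}]'

```text
time_s: 16.77
tcp_pos: [0.4913, 0.1051, 0.0913]
ee_rot: [[0.003, 0.338, 0.941], [0.002, 0.941, -0.338], [-1.0, 0.003, 0.002]]
wrist_force: [-2.6, 2.9, 7.2]
gripper_width: 0.003
```

```bash
python3 -c "
from h import *
status()" | sed 's/np.float64//g'|cut -c1-700
```

```text
t 16.9667 press 6.73 rim force along nest y -1.55 tool-y offset mm -4.2 z 0.0913
x mm: gray/sat [((-70.0), 150, 17), ((-67.5), 139, 9), ((-65.0), 124, 39), ((-62.5), 119, 101), ((-60.0), 123, 136), ((-57.5), 126, 144), ((-55.0), 128, 145), ((-52.5), 129, 144), ((-50.0), 129, 146), ((-47.5), 128, 146), ((-45.0), 129, 145), ((-42.5), 129, 145), ((-40.0), 130, 144), ((-37.5), 130, 144), ((-35.0), 130, 143), ((-32.5), 130, 136), ((-30.0), 133, 105), ((-27.5), 140, 54), ((-25.0), 146, 16), ((-22.5), 148, 12), ((-20.0), 150, 18), ((-17.5), 151, 19), ((-15.0), 150, 19), ((-12.5), 150, 19), ((-10.0), 139, 19), ((-7.5), 124, 17), ((-5.0), 111, 18), ((-2.5), 105, 19), ((0.0), 103, 19), ((2.5), 103, 18), ((5.0), 103, 18), ((7.5), 104, 19), ((10.0), 105, 19), ((12.5), 104, 20), ((15
```

>>> play_rows --commands '[{"fingers":1,"tx":0,"ty":-0.001,"tz":0,"ax":0,"ay":0,"az":0},{"fingers":1,"tx":0,"ty":-0.002,"tz":0,"ax":0,"ay":0,"az":0},{"fingers":1,"tx":0,"ty":-0.003,"tz":0,"ax":0,"ay":0,"az":0},{"fingers":1,"tx":0,"ty":-0.004,"tz":0,"ax":0,"ay":0,"az":0},{"fingers":1,"tx":0,"ty":-0.004,"tz":0,"ax":0,"ay":0,"az":0}]'

```text
time_s: 17.38
tcp_pos: [0.4902, 0.102, 0.0911]
ee_rot: [[0.003, 0.338, 0.941], [0.002, 0.941, -0.338], [-1.0, 0.002, 0.002]]
wrist_force: [-1.8, 2.8, 5.1]
gripper_width: 0.002
```

```bash
python3 -c "
from h import *
status()" | sed 's/np.float64//g'|cut -c1-700
```

```text
t 17.5833 press 6.28 rim force along nest y -1.08 tool-y offset mm -7.3 z 0.0911
x mm: gray/sat [((-70.0), 151, 17), ((-67.5), 141, 9), ((-65.0), 128, 47), ((-62.5), 124, 106), ((-60.0), 124, 138), ((-57.5), 126, 145), ((-55.0), 127, 147), ((-52.5), 129, 146), ((-50.0), 128, 146), ((-47.5), 129, 144), ((-45.0), 129, 145), ((-42.5), 130, 144), ((-40.0), 130, 144), ((-37.5), 129, 144), ((-35.0), 129, 143), ((-32.5), 131, 129), ((-30.0), 134, 90), ((-27.5), 141, 38), ((-25.0), 146, 10), ((-22.5), 149, 14), ((-20.0), 150, 19), ((-17.5), 151, 19), ((-15.0), 151, 18), ((-12.5), 146, 19), ((-10.0), 133, 18), ((-7.5), 117, 17), ((-5.0), 108, 18), ((-2.5), 105, 18), ((0.0), 104, 19), ((2.5), 104, 19), ((5.0), 104, 18), ((7.5), 105, 20), ((10.0), 105, 19), ((12.5), 104, 17), ((15.
```

>>> play_rows --commands '[{"fingers":1,"tx":-0.006,"ty":0,"tz":0,"ax":0,"ay":0,"az":0},{"fingers":1,"tx":-0.006,"ty":0.011,"tz":0,"ax":0,"ay":0,"az":0},{"fingers":1,"tx":-0.006,"ty":0.011,"tz":0,"ax":0,"ay":0,"az":0},{"fingers":1,"tx":-0.006,"ty":0.011,"tz":0,"ax":0,"ay":0,"az":0},{"fingers":1,"tx":-0.004,"ty":0.011,"tz":0,"ax":0,"ay":0,"az":0}]'

```text
time_s: 18.0
tcp_pos: [0.492, 0.1092, 0.0931]
ee_rot: [[-0.0, 0.338, 0.941], [-0.0, 0.941, -0.338], [-1.0, -0.0, -0.0]]
wrist_force: [-0.4, 0.3, -0.6]
gripper_width: 0.007
```

>>> play_rows --commands '[{"fingers":1,"tx":0.001,"ty":0,"tz":0,"ax":0,"ay":0,"az":0},{"fingers":1,"tx":0.002,"ty":0,"tz":0,"ax":0,"ay":0,"az":0},{"fingers":1,"tx":0.003,"ty":0,"tz":0,"ax":0,"ay":0,"az":0},{"fingers":1,"tx":0.0037,"ty":0,"tz":0,"ax":0,"ay":0,"az":0},{"fingers":1,"tx":0.0037,"ty":0,"tz":0,"ax":0,"ay":0,"az":0}]'

```text
time_s: 18.42
tcp_pos: [0.4919, 0.1089, 0.0913]
ee_rot: [[-0.0, 0.338, 0.941], [-0.0, 0.941, -0.338], [-1.0, -0.001, -0.0]]
wrist_force: [-2.1, -0.5, 5.2]
gripper_width: 0.005
```

```bash
python3 -c "
from h import *
status()" | head -1
```

```text
t 18.6167 press 6.1 rim force along nest y 0.61 tool-y offset mm -0.2 z 0.0913
```

>>> play_rows --commands '[{"fingers":1,"tx":0,"ty":-0.001,"tz":0,"ax":0,"ay":0,"az":0},{"fingers":1,"tx":0,"ty":-0.002,"tz":0,"ax":0,"ay":0,"az":0},{"fingers":1,"tx":0,"ty":-0.003,"tz":0,"ax":0,"ay":0,"az":0},{"fingers":1,"tx":0,"ty":-0.004,"tz":0,"ax":0,"ay":0,"az":0},{"fingers":1,"tx":0,"ty":-0.005,"tz":0,"ax":0,"ay":0,"az":0}]'

```text
time_s: 19.03
tcp_pos: [0.4918, 0.1064, 0.0913]
ee_rot: [[0.003, 0.338, 0.941], [0.002, 0.941, -0.338], [-1.0, 0.002, 0.002]]
wrist_force: [-1.0, 3.8, 4.7]
gripper_width: 0.007
```

```bash
python3 -c "
from h import *
status()" | sed 's/np.float64//g'|cut -c1-650
```

```text
t 19.2333 press 5.76 rim force along nest y -3.08 tool-y offset mm -2.7 z 0.0913
x mm: gray/sat [((-70.0), 150, 16), ((-67.5), 141, 11), ((-65.0), 128, 49), ((-62.5), 124, 106), ((-60.0), 124, 138), ((-57.5), 125, 147), ((-55.0), 128, 146), ((-52.5), 129, 145), ((-50.0), 129, 146), ((-47.5), 129, 145), ((-45.0), 130, 144), ((-42.5), 129, 145), ((-40.0), 129, 146), ((-37.5), 129, 146), ((-35.0), 129, 143), ((-32.5), 131, 127), ((-30.0), 136, 85), ((-27.5), 142, 32), ((-25.0), 146, 10), ((-22.5), 149, 17), ((-20.0), 150, 19), ((-17.5), 151, 19), ((-15.0), 151, 19), ((-12.5), 146, 19), ((-10.0), 134, 18), ((-7.5), 118, 17), ((-5.0), 108, 19), ((-2.5), 105, 18), ((0.0), 103, 18), ((2.5), 103, 19), ((5.0), 104, 19), ((7.5), 10
```

The rim force rose from 1.5 N to about 3.1 N and the TCP is lagging, so the jaw has nipped. One small extra step to see whether it keeps rising.

>>> play_rows --commands '[{"fingers":1,"tx":0.0001,"ty":-0.0008,"tz":0,"ax":0,"ay":0,"az":0},{"fingers":1,"tx":0.0001,"ty":-0.0008,"tz":0,"ax":0,"ay":0,"az":0},{"fingers":1,"tx":0.0001,"ty":-0.0008,"tz":0,"ax":0,"ay":0,"az":0}]'

```text
time_s: 19.48
tcp_pos: [0.4918, 0.106, 0.0913]
ee_rot: [[0.003, 0.338, 0.941], [0.002, 0.941, -0.338], [-1.0, 0.003, 0.002]]
wrist_force: [-1.5, 3.8, 6.7]
gripper_width: 0.007
```

```bash
python3 -c "
from h import *
status(8)" | head -1
```

```text
t 19.8833 press 5.46 rim force along nest y -3.9 tool-y offset mm -3.0 z 0.0913
```

A rim force of 3.9 N means roughly 8 N of squeeze, which is snug. I'll lift off and check.

>>> play_rows --commands '[{"fingers":1,"tx":-0.006,"ty":0,"tz":0,"ax":0,"ay":0,"az":0},{"fingers":1,"tx":-0.03,"ty":0,"tz":0,"ax":0,"ay":0,"az":0},{"fingers":1,"tx":-0.08,"ty":0,"tz":0,"ax":0,"ay":0,"az":0},{"fingers":1,"tx":-0.13,"ty":0,"tz":0,"ax":0,"ay":0,"az":0},{"fingers":1,"tx":-0.15,"ty":0,"tz":0,"ax":0,"ay":0,"az":0}]'

```text
time_s: 20.3
tcp_pos: [0.4921, 0.1049, 0.2074]
ee_rot: [[0.005, 0.338, 0.941], [0.001, 0.941, -0.338], [-1.0, 0.003, 0.005]]
wrist_force: [0.2, 0.7, 0.8]
gripper_width: 0.006
```

>>> play_rows --commands '[{"fingers":1,"tx":0,"ty":0,"tz":-0.12,"ax":0,"ay":0,"az":0},{"fingers":1,"tx":0,"ty":0,"tz":-0.12,"ax":0,"ay":0,"az":0},{"fingers":1,"tx":0,"ty":0,"tz":-0.12,"ax":0,"ay":0,"az":0},{"fingers":1,"tx":0,"ty":0,"tz":-0.12,"ax":0,"ay":0,"az":0}]'

```text
time_s: 20.63
tcp_pos: [0.4035, 0.1348, 0.2029]
ee_rot: [[-0.001, 0.336, 0.942], [-0.001, 0.942, -0.336], [-1.0, -0.001, -0.001]]
wrist_force: [0.8, -0.4, -0.2]
gripper_width: 0.001
```

```bash
python3 - <<'E'
from h import *
s,p=status(6);p=viewer.capture("top")
c,n=np.cos(Q[2]),np.sin(Q[2]);x=world(Q,np.array([[-.047,0,.0]]),0)[0]
for nm,im in (("side",s),("top",p)):
    h=cv2.cvtColor(im["image"],cv2.COLOR_RGB2HSV).astype(int)
    uv=proj(im,[[x[0],x[1],.044]])[0]; m=comp((h[...,1]>85)&(h[...,0]>10)&(h[...,0]<32),uv).astype(np.float32)
    b,e=fit([(im,m)],[x[0],x[1],Q[2]],BLANK,.028);d=b[:2]-Q[:2]
    print(nm,m.sum(),"nest x,y mm",(1e3*np.array([c*d[0]+n*d[1],-n*d[0]+c*d[1]])).round(1),"yaw",np.degrees(b[2]-Q[2]).round(2),e)
o=np.zeros((500,800,3),np.uint8)
o[:500,:500]=cv2.resize(s["image"][140:240,240:340],None,fx=5,fy=5)
o[:360,505:793]=cv2.resize(p["image"][140:260,190:286],None,fx=3,fy=3)
cv2.imwrite("pics/end.png",o[:,:,::-1])
E
```

```text
t 20.9333 press 0.13 rim force along nest y 0.22 tool-y offset mm -4.3 z 0.2026
x mm: gray/sat [(np.float64(-70.0), 148, 16), (np.float64(-67.5), 139, 10), (np.float64(-65.0), 127, 49), (np.float64(-62.5), 122, 107), (np.float64(-60.0), 124, 137), (np.float64(-57.5), 126, 145), (np.float64(-55.0), 126, 147), (np.float64(-52.5), 127, 147), (np.float64(-50.0), 128, 147), (np.float64(-47.5), 128, 146), (np.float64(-45.0), 129, 144), (np.float64(-42.5), 128, 145), (np.float64(-40.0), 128, 145), (np.float64(-37.5), 128, 145), (np.float64(-35.0), 128, 143), (np.float64(-32.5), 130, 127), (np.float64(-30.0), 134, 85), (np.float64(-27.5), 140, 33), (np.float64(-25.0), 145, 10), (np.float64(-22.5), 147, 16), (np.float64(-20.0), 148, 19), (np.float64(-17.5), 149, 19), (np.float64(-15.0), 150, 19), (np.float64(-12.5), 145, 18), (np.float64(-10.0), 132, 18), (np.float64(-7.5), 117, 18), (np.float64(-5.0), 107, 18), (np.float64(-2.5), 103, 19), (np.float64(0.0), 102, 18), (np.float64(2.5), 102, 17), (np.float64(5.0), 103, 17), (np.float64(7.5), 104, 18), (np.float64(10.0), 104, 17), (np.float64(12.5), 103, 17), (np.float64(15.0), 101, 18), (np.float64(17.5), 102, 18)]
side 202.0 nest x,y mm [-46.2  -1.6] yaw 5.58 [0.197]
top 323.0 nest x,y mm [-48.3  -0.9] yaw -0.5 [0.176]
```

View pics/end.png

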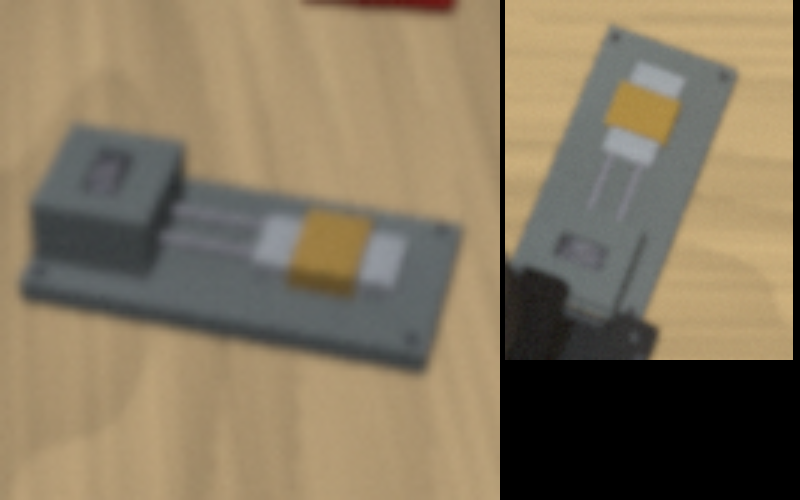

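The blank is flush between fence and jaw, centred and square, and the jaw kept its place when the finger lifted. Handing in.

```bash
python3 -c "
from station import *
print(job.finish_job())"
```

```text
the job is handed in; nothing more can be done
None
```

The brass blank is in the nest, nipped against the fence by the wheel alone, and the job is handed in; the hand-in gave no verdict.

**What I did:** I gripped the blank across its 50 mm side, set it between fence and jaw with gaps on both sides, and let go. I then rolled the wheel in four light fingertip strokes, lifting between them. The highest pressing reading was 9.5 N, and I took it down to about 5.5 N for the nip. I finished at about 21 s.

**Last checks:**
- **Nip:** rim force rose from about 1.5 N running free to 3.9 N, which suggests roughly 8 N of squeeze. That is inferred, as I could not read the squeeze directly.
- **After lifting off:** the jaw had not moved, the wrist force was near zero, and the final picture shows the blank flush against fence and jaw.
- **Position:** the top-camera fit put the blank at nest x = -48.3 mm, y = -0.9 mm and 0.5° off square. The x value is just inside the -48.5 mm limit, but the fit is only good to 1–2 mm.
- **Disagreement:** the side-camera fit gave x = -46.2 mm, y = -1.6 mm and 5.6° off square, which would be over the 2.9° limit. Both fits had ill-matched masks (18–20% mismatch). I went by the top fit and the picture, which show the blank square and flush.
- **Bystanders:** I steered clear of the jar, punch and screwdriver, but did not measure their positions again at the end.

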